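# Open the glaze mill jar and hold its lid level to drain

### The arm

A 6-joint arm with a two-finger parallel gripper is mounted at the origin on the work surface. World frame = base frame: x ahead of the robot, y to its left, z up, the work surface at z = 0. Lengths are in m, angles in rad, forces in N, time in s.
With the tool pointing down it reaches from about 0.25 to 0.725 m from the base axis. Payload 4 kg.
Tool frame: the origin (TCP) lies midway between the tips of the shut fingers; the grasp point (between the pads) lies bot.pinch_z behind it (bot.pinch_z is the distance from the TCP to the grasp point, in m); z points along the fingers, y is the direction in which the jaws open and shut (so a half turn about z gives the same grasp; the last joint's range is limited). The gripper opens to 85 mm and grips with 20 to 120 N. Pads are 22 mm wide; open, the fingers measure 114 mm over their backs; the gripper's body (76 mm by 85 mm) begins 54 mm behind the grasp point. The pads swing forward as they close: fully open they stand 13 mm farther back than shut.
Start: joints at [1.333, 0.241, 0.005, 1.335, 0, 1.571], TCP at [0.118, 0.486, 0.231] pointing down, gripper open.
Joint ranges: [-2.72, 2.72], [-1.05, 1.87], [-1.09, 1.28], [-1.99, 2.15], [-1.42, 1.44], [-3.14, 3.14]. Speed limits (rad/s): [2.79, 2.79, 3.14, 3.14, 3.14, 3.14].

### API

Orientations are given as a unit quaternion [x, y, z, w].
In Python, from workcell import bot gives the robot as it stands. The module is installed in compiled form; this text tells all that it offers.
- The arm moves only by the tool move_arm, never from a script. Its argument "series" is a list that holds one entry, the list of rows, each a list of 7 numbers: the shift along the world's x, y, z in cm, then the turn, a rotation vector about the world's x, y, z in degrees, then the opening, from 0 (shut) to 1 (fully open). A call has exactly 5 rows; each row shifts and turns the pose as measured when the row begins; what a row does not reach is not made up. A row lasts 1/10 s, in which the tool goes at most 50 mm and 8.59 degrees, less where a joint would pass 70% of its speed; a pose out of reach is approached as far as the arm can. A call with a gripper value outside its range is refused whole. The fingers move at their own pace and stop on an object; the grip force is fixed at half the most. Time passes only in rows, so rows that do not move let the fingers close, or fill a call up. It gives the time, the measured TCP pose, the force and the opening at its end, in the units of the state.
- bot.get_obs(): the state, without advancing time (a new reading comes with each control period).
- bot.camera(name): name is "scene" or "side" or "wrist"; returns (picture, depth): 400x640x3 uint8, red, green, blue; 400x640 float32, m along the optical axis (not along the pixel's ray), 0 where there is no reading.
- bot.camera_info(name): a dict with "vfov" (degrees; the focal length in pixels is half the picture's height over the tangent of half this angle, whatever the lens; pixels are square), "cx", "cy" (the principal point, pixels), "k1" (the pictures are not rectified: a ray, as slopes to the right and down, at radius r is drawn at 1 + k1 r^2 times it, then the intrinsics apply), "cam_to_world" (4x4, takes a point from camera to world coordinates); the wrist camera has in their place "tool_from_camera" (4x4, takes a point from camera to tool coordinates, whose origin is the TCP and whose axes are the flange's). Camera axes: x right, y down, z forward; pixel columns grow to the right and rows downward; lengths in m; the calibration is good to about 2 mm. A picture is of the moment at which its call begins: read the wrist's pose just before it. camera_info takes no time and is no camera call.
- bot.job_done(): hands the job in, once; it reports no verdict.
Trained networks look in the newest picture that a camera, given by its name, has taken for a name from the list of things; names that differ only in an ending like _2 or _b are one class to them, and where a whole thing is asked for, a point or a joint stands for the part that bears it (a point fixed in the world has none). Each returns a list of dicts, best first, with "confidence" (0 to 1); they miss things now and then, are a little off and sometimes report something else, mostly with a low value. They report only what shows in the picture. A call takes as long as a camera call.
- bot.find_in(camera, target): "at" ([x, y, z] in m, in world coordinates, good to about 4 mm: the middle of the surface that is visible of it).
The state is a dict: "clock": time; "joint_pos": joint angles; "joint_vel": joint speeds; "tau": joint torques, N m; "eef_pos": TCP position; "tool_rot": TCP orientation; "ft_force": force on the tool from outside, world axes, zero at the start; "ft_torque": the same for the moment, N m; "grip_width": finger opening in m.
Only numpy, scipy, OpenCV 4.12 (cv2) and the standard library are available. Lean on these libraries where they do the work, as an engineer would, in place of code of your own. Each camera call takes 0.05 s, during which the arm holds its last target.

### The job

Open the porcelain glaze mill jar: turn the wing handle of its clamp screw anticlockwise, seen from above, by at least half a turn, then swing the clamp bar clockwise about its pivot, the right-hand post as the robot sees it, a good quarter turn aside and clear of the lid. Then take the lid by its knob, lift it straight up without tipping it, and finish while still holding it, steady and level, right over the jar's mouth and about 8 cm above its seat, so that what clings to it drains back into the jar. Leave everything else on the bench where it is.

Things in the scene. Friction and masses are not known exactly. Their poses are not given: they have to be found in the camera images.
- mill_jar: upright porcelain mill jar, 120 mm across, fast on the bench. Origin at the centre of its underside, z up. Two steel posts (12 mm thick) stand on its y axis, 67 mm either side of its axis; their domed nuts end 196 mm above the bench. A flat steel clamp bar (26 mm wide, 8 mm thick, top face 186 mm above the bench) lies across the posts over the lid and carries the clamp screw at its middle
- jar_mouth (a point): centre of the jar's mouth (71 mm inside), at the rim, 130 mm above the bench; axes as mill_jar
- bar_pivot (a point): point on the upright axis about which the clamp bar swings: the post on the jar's -y side (always the right-hand one seen from the robot, with a dark flange 30 mm across under its nut), at the middle of the bar's thickness; axes as mill_jar
- bar_end (a point): middle of the clamp bar's free, hooked end, 134 mm from the pivot; moves with the bar. The hook is open on one side, so the bar swings only clockwise seen from above: the free end goes from the jar's +y side towards the jar's +x side. About 0.2 N m of friction keeps it where it is left
- clamp_bar (a joint): angle of the clamp bar, rad: 0 = across the lid with its hook round the second post; grows as it swings clockwise seen from above, up to 2.3. From 1.2 on it is clear of the lid. While the screw is tight its tip sits in the dimple of the lid's knob and holds the bar, which must not be forced
- clamp_screw (a joint): angle of the clamp screw, rad: 0 = screwed home (found between 0 and 0.4); grows as it is turned anticlockwise seen from above, which raises it by 4 mm a turn; it leaves the lid's dimple at about 2.3 and ends at 9.4. Friction about 0.1 N m
- screw_handle (a point): middle of the clamp screw's handle, an upright flat cast-iron wing on the screw's axis, 67 mm from the pivot: 58 mm long along this point's x axis, 12 mm thick (14 mm at its lobes) along y, 27 mm high. The point is 14 mm above the wing's lower edge, about 218 mm above the bench, 32 mm above the bar's top. Under the wing is a collar 24 mm across. Turns with the screw, swings with the bar
- lid_knob (a point): grip point of the loose porcelain lid: on the axis of its upright round knob (44 mm across, 32 mm high), 22 mm above the lid's flat top, 10 mm below the knob's top; z is the lid's axis. The lid is a disc 92 mm across, 12 mm thick, on the jar's rim, with a plug 66 mm across and 8 mm deep in the mouth; 0.3 to 0.5 kg. Closed, this point is 164 mm above the bench
- painted_plate: flat white dinner plate with a painted fruit, 200 mm across, 22 mm high, on the bench; bystander. Origin at the centre of its underside
- wheel_plate: white plate with dark crackle lines, 200 mm across, lying on the round head (140 mm high) of an iron banding wheel at the right; bystander. Origin at the centre of its underside
- bowl: small unglazed bowl, 104 mm across, 48 mm high, near the mill jar; bystander. Origin at the centre of its underside
- gasket: spare flat rubber ring, 92 mm across, 6 mm thick, near the mill jar; bystander. Origin at the centre of its underside
- glaze_pot: small closed glaze pot, 60 mm across, 75 mm high, near the mill jar; bystander. Origin at the centre of its underside
- paint_brush: paint brush lying on the bench; bystander
- palette_knife: palette knife lying on the bench; bystander

How it is judged:
By the outcome, as a careful person would: the job done as asked, in the order asked, and still so for the second after the job is handed in, while the arm keeps its last pose, push and grip.
It also fails if it takes over 66 s, if anything falls off the work surface, if the arm or the gripper's body presses on something with over 40 N, if the wrist force passes 120 N, or if a joint passes its speed limit or range.

## Working session

There is one attempt and no reset: what is moved stays moved. The work goes in short steps, Python scripts to look and compute and a tool call to move; the robot and the scene stay as the last step left them, time stands still between calls to the robot, and variables do not carry over. Pictures are saved under pics/ and viewed, and the job is handed in when it is done.

Besides the shell and the picture viewer there is one more tool, called after "Emit:" as name(argument=value, ...) on one line, values as JSON. move_arm: Moves the arm, as the interface text tells. Its arguments: {"type":"object","properties":{"series":{"type":"array","items":{"type":"array","items":{"type":"array","items":{"type":"number"}}}}},"required":["series"]}

```bash
mkdir -p pics; ls
cat > h.py <<'E'
import numpy as np, cv2
from workcell import bot
from scipy.spatial.transform import Rotation as R
def snap(name,fn=None):
    o=bot.get_obs(); p,d=bot.camera(name)
    if fn: cv2.imwrite('pics/'+fn,p[:,:,::-1])
    ci=bot.camera_info(name)
    if 'cam_to_world' in ci: T=np.array(ci['cam_to_world'])
    else:
        W=np.eye(4);W[:3,:3]=R.from_quat(o['tool_rot']).as_matrix();W[:3,3]=o['eef_pos']
        T=W@np.array(ci['tool_from_camera'])
    return p,d,ci,T
def cloud(d,ci,T):
    f=200/np.tan(np.radians(ci['vfov'])/2)
    K=np.array([[f,0,ci['cx']],[0,f,ci['cy']],[0,0,1.]])
    v,u=np.mgrid[0:400,0:640]
    pts=np.stack([u.ravel(),v.ravel()],1).astype(np.float64)[:,None]
    n=cv2.undistortPoints(pts,K,np.array([ci['k1'],0,0,0.]))[:,0]
    z=d.ravel(); P=np.stack([n[:,0]*z,n[:,1]*z,z],1)
    return (P@T[:3,:3].T+T[:3,3]).reshape(400,640,3)
def st():
    o=bot.get_obs(); 
    for k in ['clock','eef_pos','tool_rot','ft_force','ft_torque','grip_width','joint_pos']: print(k,np.round(o[k],4))
E
python3 - <<'E'
from h import *
st(); print(bot.pinch_z)
for c in ['scene','side']:
    p,d,ci,T=snap(c,c+'0.png'); print(c,T[:3,3],ci['vfov'])
    for n in ['mill_jar','screw_handle','bar_end','lid_knob','bowl','glaze_pot','wheel_plate','painted_plate','gasket']:
        print(n,[(np.round(r['at'],3).tolist(),round(r['confidence'],2)) for r in bot.find_in(c,n)[:2]])
E
```

```text
pics
clock 0.0
eef_pos [0.1176 0.4853 0.2304]
tool_rot [ 1.186e-01  9.929e-01 -1.000e-03 -1.000e-04]
ft_force [ 0.1104 -0.1648 -0.0183]
ft_torque [-0.0291  0.0192 -0.0077]
grip_width 0.085
joint_pos [1.333  0.2414 0.0037 1.3352 0.     1.5708]
0.0187
scene [1.059099   0.73993975 1.233227  ] 56.63552099050116
mill_jar [([0.533, -0.01, 0.112], 0.61)]
screw_handle [([0.517, -0.039, 0.225], 0.46), ([0.467, 0.568, 0.013], 0.35)]
bar_end [([0.51, -0.031, 0.19], 0.54)]
lid_knob [([0.522, -0.027, 0.144], 0.54)]
bowl [([0.391, 0.08, 0.029], 0.68)]
glaze_pot [([0.397, -0.146, 0.075], 0.68)]
wheel_plate [([0.487, -0.554, 0.152], 0.9)]
painted_plate [([0.464, 0.566, 0.014], 0.66)]
gasket [([0.594, -0.174, 0.005], 0.68)]
side [ 0.24919588 -1.02481827  1.24491633] 43.1967651494499
mill_jar [([0.497, -0.085, 0.111], 0.74)]
screw_handle [([0.507, -0.054, 0.228], 0.56)]
bar_end [([0.508, -0.052, 0.183], 0.55)]
lid_knob []
bowl [([0.405, 0.104, 0.029], 0.77)]
glaze_pot [([0.397, -0.18, 0.065], 0.82)]
wheel_plate [([0.498, -0.534, 0.146], 0.9)]
painted_plate [([0.506, -0.05, 0.186], 0.45), ([0.278, 0.396, 0.017], 0.19)]
gasket [([0.595, -0.178, 0.006], 0.71), ([0.407, 0.105, 0.029], 0.53)]
```

View pics/scene0.png

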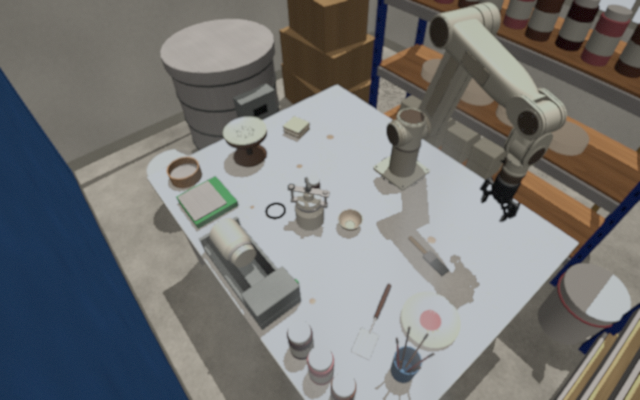

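View pics/side0.png

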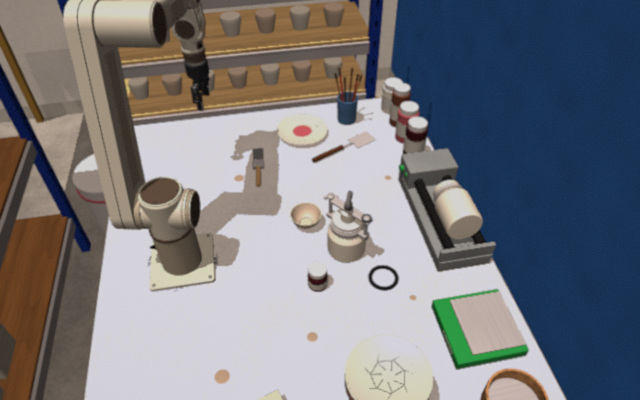

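Run:
```python
from h import *
for c in ['scene','side']:
    p,d,ci,T=snap(c); X=cloud(d,ci,T)
    x,y,z=X[...,0],X[...,1],X[...,2]
    m=(d>0)&(abs(x-.51)<.13)&(abs(y+.045)<.13)
    for lo,hi in [(.198,.21),(.21,.24),(.18,.191),(.191,.2),(.125,.145)]:
        k=m&(z>lo)&(z<hi); q=X[k][:,:2]
        if len(q)<4: print(lo,len(q)); continue
        mu=q.mean(0); w,V=np.linalg.eigh(np.cov(q.T)); ax=V[:,1]; s=(q-mu)@ax; t=(q-mu)@V[:,0]
        print(c,lo,hi,len(q),mu.round(4),'dir',np.degrees(np.arctan2(ax[1],ax[0])).round(1),'ext',s.min().round(3),s.max().round(3),t.min().round(3),t.max().round(3), 'z95',np.percentile(X[k][:,2],95).round(4))
    np.save(c+'X.npy',X)
    ys,xs=np.where(m&(z>.1)); a,b,e,f=ys.min(),ys.max(),xs.min(),xs.max(); print(a,b,e,f)
    cr=p[a-10:b+10,e-10:f+10]; cv2.imwrite(f'pics/{c}_crop.png',cv2.resize(cr,None,fx=min(780/cr.shape[1],590/cr.shape[0]),fy=min(780/cr.shape[1],590/cr.shape[0]),interpolation=cv2.INTER_CUBIC)[:,:,::-1])
```

```text
scene 0.198 0.21 12 [ 0.5177 -0.0372] dir 116.7 ext -0.066 0.061 -0.015 0.014 z95 0.2084
scene 0.21 0.24 59 [ 0.5142 -0.0358] dir 68.5 ext -0.035 0.026 -0.006 0.008 z95 0.2337
scene 0.18 0.191 192 [ 0.5097 -0.0331] dir 127.2 ext -0.09 0.076 -0.017 0.018 z95 0.1901
scene 0.191 0.2 51 [ 0.525  -0.0551] dir 126.8 ext -0.06 0.096 -0.013 0.016 z95 0.198
scene 0.125 0.145 259 [ 0.523 -0.026] dir 132.5 ext -0.076 0.069 -0.033 0.039 z95 0.1442
177 214 287 329
side 0.198 0.21 24 [ 0.5182 -0.056 ] dir 127.7 ext -0.061 0.075 -0.016 0.02 z95 0.209
side 0.21 0.24 98 [ 0.5096 -0.0509] dir 66.1 ext -0.027 0.039 -0.007 0.008 z95 0.2344
side 0.18 0.191 295 [ 0.5106 -0.0465] dir 126.5 ext -0.082 0.087 -0.019 0.014 z95 0.1902
side 0.191 0.2 101 [ 0.5197 -0.0573] dir 128.5 ext -0.067 0.091 -0.016 0.014 z95 0.1988
side 0.125 0.145 396 [ 0.5019 -0.0626] dir 135.0 ext -0.066 0.076 -0.039 0.029 z95 0.1444
190 241 324 372
```

The pictures show the jar at about (310,205) in the scene view and (347,235) in the side view. The bar runs at about 127° and the wing at about 67°. I'll move above it for a wrist look.

Emit:
move_arm(series=[[[1,-2,3,0,0,0,1],[2.2,-3.6,2,0,0,-7,1],[2.2,-3.6,2,0,0,-7,1],[2.2,-3.6,1,0,0,-7,1],[2.2,-3.6,1,0,0,-7,1]]])

```text
clock: 1.6
eef_pos: [0.2157, 0.3193, 0.3211]
tool_rot: [0.359, 0.933, -0.002, -0.001]
ft_force: [2.0, -0.1, 0.5]
grip_width: 0.0854
```

Emit:
move_arm(series=[[[2.4,-4,1,0,0,-8,1],[2.4,-4,1,0,0,-8,1],[2.4,-4,1,0,0,-8,1],[2.4,-4,1,0,0,-8,1],[2.4,-4,0,0,0,-8,1]]])

```text
clock: 2.1
eef_pos: [0.3387, 0.1117, 0.3657]
tool_rot: [0.666, 0.746, 0.003, 0.001]
ft_force: [1.3, 1.0, -1.1]
grip_width: 0.0856
```

Run:
```python
from h import *
st(); print(np.round(bot.camera_info('wrist')['tool_from_camera'],3),bot.camera_info('wrist')['vfov'])
```

```text
clock 2.1
eef_pos [0.3387 0.1117 0.3657]
tool_rot [0.6661 0.7458 0.0029 0.001 ]
ft_force [ 1.3248  0.996  -1.0845]
ft_torque [-0.0178 -0.0311 -0.0728]
grip_width 0.0856
joint_pos [ 3.1760e-01 -7.1900e-02  4.5000e-03  1.6412e+00  1.1000e-03  1.7755e+00]
[[-0.001 -0.959 -0.284  0.073]
 [ 1.    -0.001 -0.     0.001]
 [-0.    -0.284  0.959 -0.142]
 [ 0.     0.     0.     1.   ]] 64.17902659885138
```

Emit:
move_arm(series=[[[3.5,-3.1,0,0,0,-6,1],[3.5,-3.1,0,0,0,-6,1],[3.5,-3.1,-1,0,0,-6,1],[3.3,-3.1,-1,0,0,-6,1],[2.3,-2,0,0,0,-4,1]]])

```text
clock: 2.6
eef_pos: [0.505, -0.0428, 0.3477]
tool_rot: [0.835, 0.551, 0.006, 0.004]
ft_force: [0.2, -0.4, -0.4]
grip_width: 0.0854
```

Emit:
move_arm(series=[[[0,0,0,0,0,0,1],[0,0,0,0,0,0,1],[0,0,0,0,0,0,1],[0,0,0,0,0,0,1],[0,0,0,0,0,0,1]]])

```text
clock: 3.1
eef_pos: [0.5054, -0.0438, 0.3464]
tool_rot: [0.835, 0.55, 0.005, 0.004]
ft_force: [0.2, 0.1, 0.5]
grip_width: 0.0855
```

```bash
cat > an.py <<'E'
from h import *
import sys
st(); p,d,ci,T=snap('wrist',sys.argv[1]); X=cloud(d,ci,T); np.save('wX.npy',X)
for n in ['screw_handle','bar_end','lid_knob']:
    print(n,[(np.round(r['at'],4).tolist(),round(r['confidence'],2)) for r in bot.find_in('wrist',n)[:2]])
m=(d>0)
for lo,hi in [(.178,.191),(.192,.2),(.224,.24),(.210,.24),(.170,.178),(.138,.146)]:
    k=m&(X[...,2]>lo)&(X[...,2]<hi)&(np.hypot(X[...,0]-.52,X[...,1]+.05)<.2); q=X[k]
    if len(q)<10: continue
    r=cv2.minAreaRect((q[:,:2]*1000).astype(np.float32)); mu=q[:,:2].mean(0); w,V=np.linalg.eigh(np.cov(q[:,:2].T)); ax=V[:,1]
    print(lo,hi,len(q),'rect',np.round(r,1) if 0 else r,'mean',mu.round(4),'dir',np.degrees(np.arctan2(ax[1],ax[0])).round(1),'z',np.percentile(q[:,2],[5,50,95]).round(4))
E
python3 an.py w1.png
```

```text
clock 3.1
eef_pos [ 0.5054 -0.0438  0.3464]
tool_rot [0.8351 0.55   0.0049 0.0035]
ft_force [0.1949 0.0734 0.5291]
ft_torque [ 0.0496 -0.0519 -0.018 ]
grip_width 0.0855
joint_pos [-8.6900e-02  2.2910e-01  2.8570e-01  1.6152e+00  6.0000e-04  1.8900e+00]
screw_handle [([0.5071, -0.04, 0.2306], 0.64)]
bar_end [([0.5066, -0.0344, 0.1892], 0.94)]
lid_knob [([0.526, -0.0372, 0.1419], 0.97)]
0.178 0.191 3034 rect ((510.71826171875, -41.712158203125), (30.83834457397461, 165.01873779296875), 36.55277633666992) mean [ 0.5048 -0.0325] dir 126.2 z [0.1838 0.1854 0.19  ]
0.192 0.2 694 rect ((513.3406372070312, -42.525779724121094), (29.22652816772461, 155.54432678222656), 35.5859375) mean [ 0.5119 -0.0441] dir 127.8 z [0.1921 0.1938 0.1957]
0.224 0.24 1060 rect ((510.0274658203125, -42.14809036254883), (59.15003204345703, 13.931265830993652), 67.19149017333984) mean [ 0.5109 -0.0404] dir 67.3 z [0.2256 0.2296 0.2311]
0.21 0.24 1111 rect ((510.2266845703125, -41.87746047973633), (60.76103591918945, 13.973221778869629), 66.99028778076172) mean [ 0.5112 -0.0396] dir 67.1 z [0.2242 0.2295 0.2311]
0.17 0.178 175 rect ((508.458984375, -37.88806915283203), (43.51211929321289, 32.79824447631836), 15.603795051574707) mean [ 0.5147 -0.0419] dir -162.2 z [0.172  0.1734 0.1745]
0.138 0.146 2468 rect ((509.15191650390625, -41.093013763427734), (91.30351257324219, 87.46505737304688), 26.466909408569336) mean [ 0.5168 -0.0336] dir -157.6 z [0.1401 0.1414 0.1426]
```

View pics/w1.png

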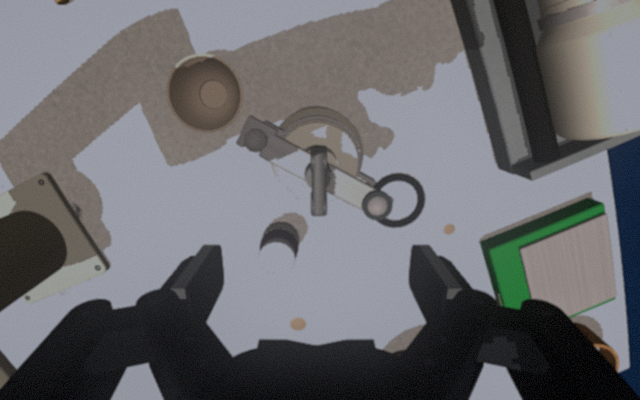

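The wrist view shows the wing at (319,180), the pivot flange at (377,205) and the hook at (255,138). The fit puts the screw axis at (0.5105, -0.0415), the wing at 67° and the bar at 126.5°.

Emit:
move_arm(series=[[[0.5,0.25,-3,0,0,0,1],[0,0,-3,0,0,0,1],[0,0,-3,0,0,0,1],[0,0,-3,0,0,0,1],[0,0,-1,0,0,0,1]]])

```text
clock: 3.8
eef_pos: [0.512, -0.0406, 0.2163]
tool_rot: [0.835, 0.551, 0.009, 0.007]
ft_force: [0.3, 0.9, -0.2]
grip_width: 0.0855
```

```bash
cat > tgt.py <<'E'
from h import *
import sys
# x y z(m) yaw(deg of tool y)
a=list(map(float,sys.argv[1:5])); o=bot.get_obs()
q=R.from_quat(o['tool_rot']); y=np.radians(a[3]); Y=np.array([np.cos(y),np.sin(y),0]); Z=np.array([0,0,-1.])
G=R.from_matrix(np.stack([np.cross(Y,Z),Y,Z],1)); rv=np.degrees((G*q.inv()).as_rotvec())
ty=q.as_matrix()[:,1]; print('yaw',np.degrees(np.arctan2(ty[1],ty[0])).round(2),'shift cm',((np.array(a[:3])-o['eef_pos'])*100).round(2),'rot',rv.round(2)); print('F',np.round(o['ft_force'],1),'M',np.round(o['ft_torque'],2),'w',o['grip_width'],'t',o['clock'],'j6',o['joint_pos'][5])
E
python3 tgt.py .5105 -.0415 .2085 -22.9
```

```text
yaw -23.18 shift cm [-0.15 -0.09 -0.78] rot [0.08 1.3  0.28]
F [ 0.3  0.9 -0.2] M [ 0.    0.03 -0.07] w 0.08545548653740645 t 3.8 j6 1.8958967078444673
```

Emit:
move_arm(series=[[[-0.15,-0.1,-0.8,0,1.3,0.3,1],[0,0,0,0,0,0,1],[0,0,0,0,0,0,0],[0,0,0,0,0,0,0],[0,0,0,0,0,0,0]]])

```text
clock: 4.3
eef_pos: [0.5124, -0.0417, 0.211]
tool_rot: [0.833, 0.553, 0.001, 0.001]
ft_force: [-0.1, 0.1, -0.8]
grip_width: 0.0441
```

Emit:
move_arm(series=[[[0,0,0,0,0,0,0],[0,0,0,0,0,0,0],[0,0,0,0,0,0,0],[0,0,0,0,0,0,0],[0,0,0,0,0,0,0]]])

```text
clock: 4.8
eef_pos: [0.5113, -0.0402, 0.2126]
tool_rot: [0.833, 0.553, 0.001, -0.0]
ft_force: [-0.7, 1.2, -0.5]
grip_width: 0.0103
```

```bash
python3 tgt.py .5105 -.0415 .2085 -22.9
```

```text
yaw -22.81 shift cm [-0.08 -0.13 -0.41] rot [-0.09  0.13 -0.09]
F [-0.7  1.2 -0.5] M [ 0.03  0.1  -0.12] w 0.010271350359967346 t 4.8 j6 1.889524656816732
```

The grip is a bit high on the wing. I'll open, go lower and close again.

Emit:
move_arm(series=[[[0,0,0,0,0,0,0.4],[0,0,0,0,0,0,0.4],[-0.1,-0.1,-0.5,0,0,0,0.4],[0,0,-0.3,0,0,0,0.4],[0,0,0,0,0,0,0.4]]])

```text
clock: 5.3
eef_pos: [0.511, -0.042, 0.2041]
tool_rot: [0.833, 0.553, 0.002, 0.001]
ft_force: [-0.3, 1.7, 0.4]
grip_width: 0.0342
```

```bash
python3 tgt.py .5105 -.0415 .2065 -22.9
```

```text
yaw -22.82 shift cm [-0.05  0.05  0.24] rot [-0.02  0.22 -0.08]
F [-0.3  1.7  0.4] M [ 0.02  0.02 -0.02] w 0.03415710496494096 t 5.3 j6 1.886749839466112
```

Emit:
move_arm(series=[[[0,0,0.2,0,0,0,0.4],[0,0,0,0,0,0,0],[0,0,0,0,0,0,0],[0,0,0,0,0,0,0],[0,0,0,0,0,0,0]]])

```text
clock: 5.8
eef_pos: [0.5106, -0.0419, 0.2062]
tool_rot: [0.833, 0.553, 0.001, 0.001]
ft_force: [-1.0, -0.9, -0.8]
grip_width: 0.0108
```

```bash
python3 tgt.py .5105 -.0415 .2065 -22.9
```

```text
yaw -22.85 shift cm [-0.01  0.04  0.03] rot [-0.04  0.17 -0.05]
F [-1.  -0.9 -0.8] M [ 0.    0.08 -0.11] w 0.010767821276890186 t 5.8 j6 1.8871175173053953
```

Emit:
move_arm(series=[[[0,0,0,0,0,4,0],[0,0,0.01,0,0,7,0],[0,0,0.01,0,0,7,0],[0,0,0.01,0,0,7,0],[0,0,0.01,0,0,7,0]]])

```text
clock: 6.3
eef_pos: [0.51, -0.0418, 0.2066]
tool_rot: [0.641, 0.768, 0.001, -0.0]
ft_force: [-0.1, -0.5, 0.2]
grip_width: 0.0107
```

```bash
python3 tgt.py .5105 -.0415 .2067 9
```

```text
yaw 10.34 shift cm [0.05 0.03 0.01] rot [-0.12  0.05 -1.34]
F [-0.1 -0.5  0.2] M [ 0.01  0.06 -0.14] w 0.010659902616407192 t 6.3 j6 1.3072586217346382
```

Emit:
move_arm(series=[[[0.03,0,0.01,0,0,8,0],[0,0,0.01,0,0,8,0],[0,0,0.01,0,0,8,0],[0,0,0.01,0,0,8,0],[0,0,0.01,0,0,8,0]]])

```text
clock: 6.8
eef_pos: [0.5093, -0.0421, 0.2071]
tool_rot: [0.326, 0.945, 0.0, -0.001]
ft_force: [-1.7, -0.9, -0.5]
grip_width: 0.0108
```

Emit:
move_arm(series=[[[0.03,0,0.01,0,0,8,0],[0,0,0.01,0,0,8,0],[0,0,0.01,0,0,8,0],[0,0,0.01,0,0,8,0],[0,0,0.01,0,0,8,0]]])

```text
clock: 7.3
eef_pos: [0.5091, -0.0428, 0.2075]
tool_rot: [-0.031, 1.0, -0.001, -0.002]
ft_force: [0.3, -0.1, -0.1]
grip_width: 0.0112
```

```bash
python3 tgt.py .5105 -.0415 .2076 90
```

```text
yaw 93.57 shift cm [0.14 0.13 0.01] rot [ 0.1  -0.17 -3.57]
F [ 0.3 -0.1 -0.1] M [ 0.09  0.02 -0.12] w 0.011153627122603316 t 7.3 j6 -0.14498901834444375
```

Emit:
move_arm(series=[[[0.05,0.05,0.01,0,0,8,0],[0.05,0.05,0.01,0,0,8,0],[0,0,0.01,0,0,8,0],[0,0,0.01,0,0,8,0],[0,0,0.01,0,0,8,0]]])

```text
clock: 7.8
eef_pos: [0.5094, -0.0435, 0.208]
tool_rot: [-0.384, 0.923, -0.003, -0.002]
ft_force: [0.9, -0.8, -0.8]
grip_width: 0.0109
```

Emit:
move_arm(series=[[[0.03,0.03,0.01,0,0,8,0],[0,0,0.01,0,0,8,0],[0,0,0.01,0,0,8,0],[0,0,0.01,0,0,8,0],[0,0,0.01,0,0,8,0]]])

```text
clock: 8.3
eef_pos: [0.51, -0.0439, 0.2085]
tool_rot: [-0.687, 0.727, -0.003, -0.0]
ft_force: [-0.0, 0.2, 0.1]
grip_width: 0.0108
```

```bash
python3 tgt.py .5105 -.0415 .2085 175
```

```text
yaw 176.71 shift cm [0.05 0.24 0.  ] rot [ 0.31  0.23 -1.71]
F [-0.   0.2  0.1] M [ 0.13  0.12 -0.1 ] w 0.010754911710960335 t 8.3 j6 -1.596199731118885
```

Emit:
move_arm(series=[[[0,0.1,0.01,0,0,8,0],[0,0.1,0.01,0,0,8,0],[0,0,0.01,0,0,8,0],[0,0,0.01,0,0,8,0],[0,0,0.01,0,0,8,0]]])

```text
clock: 8.8
eef_pos: [0.5107, -0.0437, 0.2089]
tool_rot: [0.9, -0.436, 0.005, -0.0]
ft_force: [1.4, 0.9, 0.6]
grip_width: 0.0109
```

```bash
python3 tgt.py .5105 -.0415 .2085 217
python3 - <<'E'
import numpy as np
c=np.array([.5105,-.0415]);P=c+.067*np.array([np.cos(np.radians(-53.3)),np.sin(np.radians(-53.3))]);print(P)
prev=None
for a in range(0,109,6):
    t=np.radians(126.7-a);q=P+.067*np.array([np.cos(t),np.sin(t)])
    print(a,q.round(4),None if prev is None else ((q-prev)*100).round(2));prev=q
E
```

```text
yaw -141.72 shift cm [-0.02  0.22 -0.04] rot [ 0.22  0.53 -1.28]
F [1.4 0.9 0.6] M [ 0.15  0.19 -0.06] w 0.010878152011905978 t 8.8 j6 -2.322403190111143
[ 0.55054088 -0.09521897]
0 [ 0.5105 -0.0415] None
6 [ 0.5163 -0.0376] [0.58 0.39]
12 [ 0.5225 -0.0343] [0.62 0.33]
18 [ 0.5291 -0.0318] [0.65 0.26]
24 [ 0.5358 -0.0299] [0.68 0.19]
30 [ 0.5427 -0.0287] [0.69 0.12]
36 [ 0.5497 -0.0282] [0.7  0.05]
42 [ 0.5567 -0.0285] [ 0.7  -0.03]
48 [ 0.5637 -0.0295] [ 0.69 -0.1 ]
54 [ 0.5705 -0.0312] [ 0.68 -0.17]
60 [ 0.577  -0.0337] [ 0.66 -0.24]
66 [ 0.5833 -0.0368] [ 0.63 -0.31]
72 [ 0.5893 -0.0405] [ 0.59 -0.37]
78 [ 0.5948 -0.0449] [ 0.55 -0.43]
84 [ 0.5998 -0.0498] [ 0.5  -0.49]
90 [ 0.6043 -0.0552] [ 0.45 -0.54]
96 [ 0.6082 -0.061 ] [ 0.39 -0.58]
102 [ 0.6114 -0.0672] [ 0.33 -0.62]
108 [ 0.614  -0.0737] [ 0.26 -0.65]
```

The wing has followed the tool through about 241° with a steady grip width. Now I'll swing the bar, turning the tool along with it.

Emit:
move_arm(series=[[[0.3,0.2,0,0,0,-3,0],[0.58,0.39,0,0,0,-6,0],[0.62,0.33,0,0,0,-6,0],[0.65,0.26,0,0,0,-6,0],[0.68,0.19,0,0,0,-6,0]]])

```text
clock: 9.3
eef_pos: [0.5361, -0.0318, 0.2088]
tool_rot: [0.768, -0.64, 0.003, 0.004]
ft_force: [-2.1, -1.2, 1.5]
grip_width: 0.0107
```

```bash
python3 tgt.py .5369 -.0297 .209 193
```

```text
yaw -169.62 shift cm [0.08 0.21 0.02] rot [ 0.56 -0.05  2.62]
F [-2.1 -1.2  1.5] M [0.02 0.42 0.07] w 0.010668219987117969 t 9.3 j6 -1.8055342700277779
```

Emit:
move_arm(series=[[[0.69,0.16,0,0,0,-5,0],[0.7,0.1,0,0,0,-6,0],[0.7,0,0,0,0,-6,0],[0.69,-0.08,0,0,0,-6,0],[0.68,-0.15,0,0,0,-6,0]]])

```text
clock: 9.8
eef_pos: [0.5691, -0.0328, 0.2089]
tool_rot: [-0.575, 0.818, -0.0, -0.007]
ft_force: [-2.7, -1.3, -0.2]
grip_width: 0.0105
```

```bash
python3 tgt.py .5705 -.0312 .209 165
```

```text
yaw 160.14 shift cm [0.14 0.16 0.01] rot [ 0.52 -0.66  4.85]
F [-2.7 -1.3 -0.2] M [-0.04  0.08  0.05] w 0.010493967527501227 t 9.8 j6 -1.2768712385388155
```

Emit:
move_arm(series=[[[0.7,-0.15,0,0,0,-5,0],[0.67,-0.25,0,0,0,-5,0],[0.63,-0.33,0,0,0,-5,0],[0.58,-0.4,0,0,0,-5,0],[0.53,-0.46,0,0,0,-5,0]]])

```text
clock: 10.3
eef_pos: [0.5958, -0.0479, 0.2089]
tool_rot: [-0.375, 0.927, 0.006, -0.011]
ft_force: [-5.0, 2.2, 1.7]
grip_width: 0.0109
```

```bash
python3 tgt.py .5998 -.0498 .209 134
```

```text
yaw 134.04 shift cm [ 0.4  -0.19  0.01] rot [-0.17 -1.46 -0.04]
F [-5.   2.2  1.7] M [ 0.33 -0.01 -0.1 ] w 0.010912898756441889 t 10.3 j6 -0.8494816712464005
```

Emit:
move_arm(series=[[[0.55,-0.45,0,0,-0.5,-4,0],[0.5,-0.5,0,0,-0.5,-5,0],[0.45,-0.55,0,0,0,-5,0],[0.35,-0.58,0,0,0,-4,0],[0.15,-0.3,0,0,0,-1,0]]])

```text
clock: 10.8
eef_pos: [0.6111, -0.0697, 0.2089]
tool_rot: [-0.21, 0.978, 0.008, -0.007]
ft_force: [-2.1, 3.7, 0.7]
grip_width: 0.0108
```

```bash
python3 tgt.py .6114 -.0672 .209 116
```

```text
yaw 114.29 shift cm [0.03 0.25 0.01] rot [-0.73 -0.94  1.71]
F [-2.1  3.7  0.7] M [ 0.2   0.05 -0.1 ] w 0.010771789315372718 t 10.8 j6 -0.543021681564944
```

Emit:
move_arm(series=[[[0,0,0,0,0,0,0],[0,0,0,0,0,0,1],[0,0,0,0,0,0,1],[0,0,0,0,0,0,1],[0,0,2,0,0,0,1]]])

```text
clock: 11.3
eef_pos: [0.6103, -0.0702, 0.2259]
tool_rot: [-0.212, 0.977, 0.008, -0.009]
ft_force: [0.3, 0.8, -0.6]
grip_width: 0.0685
```

Emit:
move_arm(series=[[[0,0,4,0,0,0,1],[-1,0,4,0,0,-7,1],[-3,0.7,2.5,0,0,-8,1],[-3,0.8,0,0,0,-8,1],[-3,0.8,0,0,0,-8,1]]])

```text
clock: 11.8
eef_pos: [0.5115, -0.0476, 0.3339]
tool_rot: [0.067, 0.998, 0.011, -0.004]
ft_force: [-0.3, 0.5, 0.4]
grip_width: 0.0853
```

Emit:
move_arm(series=[[[0,0,0,0,0,-8,1],[0,0,0,0,0,-8,1],[0,0,0,0,0,-8,1],[0,0,0,0,0,-8,1],[0,0,0,0,0,-8,1]]])

```text
clock: 12.3
eef_pos: [0.5074, -0.0469, 0.338]
tool_rot: [0.416, 0.909, 0.012, 0.003]
ft_force: [-0.3, -0.3, -0.4]
grip_width: 0.0855
```

```bash
python3 tgt.py .5105 -.0415 .33 37; python3 an.py w2.png
```

```text
yaw 40.81 shift cm [ 0.31  0.54 -0.8 ] rot [-1.01  0.94 -3.81]
F [-0.3 -0.3 -0.4] M [-0.06  0.02 -0.01] w 0.08549045679889904 t 12.3 j6 0.7548109421646318
clock 12.3
eef_pos [ 0.5074 -0.0469  0.338 ]
tool_rot [0.4161 0.9092 0.0115 0.0034]
ft_force [-0.3314 -0.2718 -0.3716]
ft_torque [-0.0592  0.0186 -0.0138]
grip_width 0.0855
joint_pos [-0.1038  0.2312  0.2668  1.5925  0.0196  0.7548]
screw_handle [([0.6087, -0.0663, 0.2303], 0.58)]
bar_end [([0.6014, -0.0722, 0.1961], 0.71)]
lid_knob [([0.5051, -0.0423, 0.1408], 0.66)]
0.178 0.191 1736 rect ((541.5264282226562, -58.364776611328125), (98.87489318847656, 204.4009246826172), 69.7756118774414) mean [ 0.587  -0.0716] dir -176.6 z [0.1818 0.1853 0.1906]
0.192 0.2 787 rect ((524.1097412109375, -52.5384521484375), (78.32974243164062, 175.044189453125), 62.66055679321289) mean [ 0.5189 -0.0429] dir 134.8 z [0.1921 0.1937 0.1956]
0.224 0.24 951 rect ((610.453369140625, -69.76520538330078), (57.60163497924805, 14.96717643737793), 22.918231964111328) mean [ 0.6074 -0.0694] dir -156.7 z [0.2255 0.2319 0.2337]
0.21 0.24 1315 rect ((610.2175903320312, -69.8858642578125), (58.03731918334961, 15.152312278747559), 23.3000431060791) mean [ 0.6072 -0.0682] dir -155.6 z [0.2139 0.2307 0.2335]
0.17 0.178 1498 rect ((510.05419921875, -43.03434753417969), (42.70363998413086, 42.740474700927734), 41.451114654541016) mean [ 0.5097 -0.0428] dir 161.4 z [0.1715 0.1733 0.1745]
0.138 0.146 3868 rect ((509.7827453613281, -47.627098083496094), (100.111572265625, 91.07400512695312), 89.16210174560547) mean [ 0.5071 -0.0405] dir 79.2 z [0.1402 0.1414 0.1427]
```

View pics/w2.png

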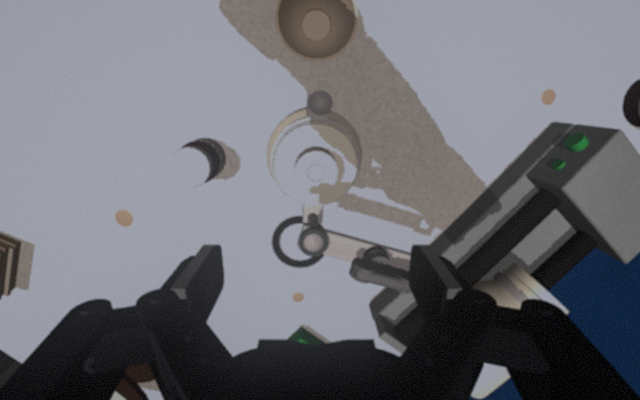

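The view now shows the knob at (317,172) with nothing over it, the pivot nut at (313,240) and the bar lying aside to the right. The bar has swung about 1.81 rad, the screw has turned about 240° and the wing has risen 2.5 mm. Next I go for the knob at (0.5101, -0.0430).

Emit:
move_arm(series=[[[0.27,0.39,-2,-1,0.9,-3.8,1],[0,0,-4,0,0,0,1],[0,0,-4,0,0,0,1],[0,0,-3,0,0,0,1],[0,0,-1.5,0,0,0,1]]])

```text
clock: 13.0
eef_pos: [0.5126, -0.0431, 0.1918]
tool_rot: [0.437, 0.899, 0.002, 0.005]
ft_force: [0.1, -0.5, -0.0]
grip_width: 0.0854
```

```bash
python3 tgt.py .5101 -.0430 .147 37
```

```text
yaw 38.17 shift cm [-0.25  0.01 -4.48] rot [ 0.09  0.59 -1.17]
F [ 0.1 -0.5 -0. ] M [-0.05  0.05 -0.01] w 0.08542936067730884 t 13.0 j6 0.8209790661161367
```

Emit:
move_arm(series=[[[-0.25,0,-1.5,0.1,0.6,-1.2,1],[0,0,-1.5,0,0,0,1],[0,0,-1,0,0,0,1],[0,0,-0.3,0,0,0,1],[0,0,0,0,0,0,1]]])

```text
clock: 13.5
eef_pos: [0.5087, -0.0432, 0.144]
tool_rot: [0.445, 0.896, -0.001, -0.003]
ft_force: [0.9, -0.2, 0.3]
grip_width: 0.0855
```

```bash
python3 tgt.py .5101 -.0430 .147 37
```

```text
yaw 37.16 shift cm [0.14 0.02 0.3 ] rot [-0.05 -0.36 -0.16]
F [ 0.9 -0.2  0.3] M [0.01 0.   0.  ] w 0.08551959000439027 t 13.5 j6 0.8373698399164847
```

Emit:
move_arm(series=[[[0.14,0,0.3,0,-0.4,0,1],[0,0,0,0,0,0,0.6],[0,0,0,0,0,0,0.6],[0,0,0,0,0,0,0.6],[0,0,0,0,0,0,0.6]]])

```text
clock: 14.0
eef_pos: [0.5125, -0.0434, 0.1506]
tool_rot: [0.445, 0.896, 0.002, 0.003]
ft_force: [-0.0, -0.2, 0.4]
grip_width: 0.0513
```

```bash
python3 tgt.py .5101 -.0430 .147 37
```

```text
yaw 37.19 shift cm [-0.24  0.04 -0.36] rot [-0.01  0.44 -0.19]
F [-0.  -0.2  0.4] M [-0.   -0.05 -0.03] w 0.05125010952270425 t 14.0 j6 0.8367436742227676
```

Emit:
move_arm(series=[[[-0.13,0,-0.2,0,0.2,0,0.6],[0,0,0,0,0,0,0.6],[0,0,0,0,0,0,0.6],[0,0,0,0,0,0,0.6],[0,0,0,0,0,0,0.6]]])

```text
clock: 14.5
eef_pos: [0.511, -0.0434, 0.1485]
tool_rot: [0.445, 0.896, 0.001, 0.002]
ft_force: [-0.6, -0.3, -0.2]
grip_width: 0.051
```

```bash
python3 tgt.py .5101 -.0430 .147 37
```

```text
yaw 37.19 shift cm [-0.09  0.04 -0.15] rot [-0.01  0.22 -0.19]
F [-0.6 -0.3 -0.2] M [0.01 0.02 0.04] w 0.0510363953850952 t 14.5 j6 0.8366988002375583
```

Emit:
move_arm(series=[[[-0.1,0,-0.1,0,0.2,0,0.6],[0,0,0,0,0,0,0],[0,0,0,0,0,0,0],[0,0,0,0,0,0,0],[0,0,0,0,0,0,0]]])

```text
clock: 15.0
eef_pos: [0.51, -0.0435, 0.1477]
tool_rot: [0.445, 0.896, -0.0, 0.0]
ft_force: [0.7, 1.1, 1.0]
grip_width: 0.0424
```

```bash
python3 tgt.py .5101 -.0430 .147 37
```

```text
yaw 37.19 shift cm [ 0.01  0.05 -0.07] rot [ 0.01  0.01 -0.19]
F [0.7 1.1 1. ] M [ 0.01  0.14 -0.08] w 0.04237407177346421 t 15.0 j6 0.8367054995721833
```

Gripped. I'll lift gently and straight up.

Emit:
move_arm(series=[[[0,0,0,0,0,0,0],[0,0,0.3,0,0,0,0],[0,0,0.6,0,0,0,0],[0,0,0.8,0,0,0,0],[0,0,0.8,0,0,0,0]]])

```text
clock: 15.5
eef_pos: [0.5076, -0.0433, 0.1716]
tool_rot: [0.445, 0.896, -0.001, -0.003]
ft_force: [0.3, -0.2, -3.2]
grip_width: 0.0422
```

```bash
python3 tgt.py .5100 -.0430 .2277 37
```

```text
yaw 37.19 shift cm [0.24 0.03 5.61] rot [-0.04 -0.38 -0.19]
F [ 0.3 -0.2 -3.2] M [-0.02 -0.05  0.03] w 0.04219529832070115 t 15.5 j6 0.8366944461164784
```

Emit:
move_arm(series=[[[0.1,0,1,0,-0.2,0,0],[0.1,0,1,0,0,0,0],[0.1,0,1.1,0,0,0,0],[0,0,1.1,0,0,0,0],[0,0,0.8,0,0,0,0]]])

```text
clock: 16.0
eef_pos: [0.5113, -0.0433, 0.2273]
tool_rot: [0.445, 0.896, 0.0, -0.0]
ft_force: [-0.6, -0.1, -2.9]
grip_width: 0.0421
```

```bash
python3 tgt.py .5100 -.0430 .2277 37
```

```text
yaw 37.19 shift cm [-0.13  0.03  0.04] rot [-0.03 -0.03 -0.19]
F [-0.6 -0.1 -2.9] M [-0.   -0.01 -0.05] w 0.0420601000189957 t 16.0 j6 0.8370444582682932
```

Emit:
move_arm(series=[[[0,0,0,0,0,0,0],[0,0,0,0,0,0,0],[0,0,0,0,0,0,0],[0,0,0,0,0,0,0],[0,0,0,0,0,0,0]]])

```text
clock: 16.5
eef_pos: [0.5115, -0.0433, 0.228]
tool_rot: [0.445, 0.896, 0.0, -0.0]
ft_force: [-0.3, 0.5, -2.5]
grip_width: 0.0425
```

```bash
python3 tgt.py .5100 -.0430 .2277 37
python3 - <<'E'
from h import *
for c in ['scene','side']:
    p,d,ci,T=snap(c); X=cloud(d,ci,T)
    print(c,bot.find_in(c,'lid_knob')[:1],[(np.round(r['at'],3)) for r in bot.find_in(c,'screw_handle')[:1]])
    m=(d>0)&(np.hypot(X[...,0]-.51,X[...,1]+.043)<.07)
    for lo,hi in [(.217,.227),(.195,.225)]:
        k=m&(X[...,2]>lo)&(X[...,2]<hi); q=X[k]; 
        if len(q)>10:
            print(lo,len(q),cv2.minEnclosingCircle((q[:,:2]*1000).astype(np.float32)),np.percentile(q[:,2],[5,50,95]).round(4))
            A=np.c_[q[:,:2]-q[:,:2].mean(0),np.ones(len(q))];print(np.linalg.lstsq(A,q[:,2],rcond=None)[0].round(3))
    ys,xs=np.where((d>0)&(np.hypot(X[...,0]-.51,X[...,1]+.043)<.15)&(X[...,2]>.02)); a,b,e,f=max(ys.min()-15,0),ys.max()+10,max(xs.min()-15,0),xs.max()+15
    s=min(780/(f-e),590/(b-a)); cv2.imwrite(f'pics/{c}_end.png',cv2.resize(p[a:b,e:f],None,fx=s,fy=s,interpolation=cv2.INTER_CUBIC)[:,:,::-1]); print(a,b,e,f)
E
```

```text
yaw 37.19 shift cm [-0.15  0.03 -0.03] rot [-0.03  0.01 -0.19]
F [-0.3  0.5 -2.5] M [-0.03 -0.02  0.  ] w 0.04246012041609764 t 16.5 j6 0.8370514729783388
scene [{'at': [0.5117, -0.0259, 0.2265], 'confidence': 0.58}] [array([0.673, 0.47 , 0.006])]
0.217 210 ((513.7035522460938, -38.59356689453125), 46.57522964477539) [0.2181 0.2219 0.2255]
[-0.011 -0.004  0.222]
0.195 224 ((508.2622985839844, -44.99534606933594), 69.01407623291016) [0.2117 0.2211 0.2242]
[-0.014  0.023  0.22 ]
29 238 258 365
side [{'at': [0.514, -0.0613, 0.2232], 'confidence': 0.69}] [array([ 0.61 , -0.078,  0.225])]
0.217 331 ((513.2603759765625, -43.70056915283203), 47.76958465576172) [0.219  0.2229 0.2261]
[0.001 0.009 0.223]
0.195 330 ((507.67645263671875, -45.25607681274414), 69.15682220458984) [0.1981 0.2219 0.2245]
[-0.003  0.016  0.22 ]
22 283 272 413
```

View pics/side_end.png

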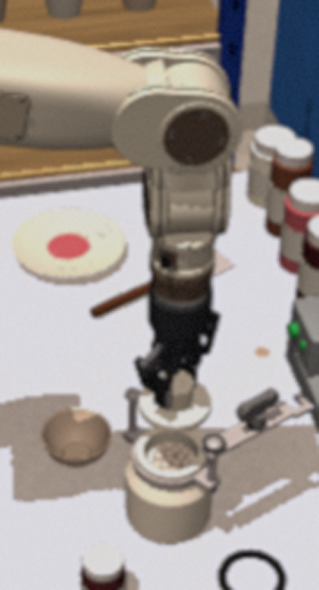

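View pics/scene_end.png

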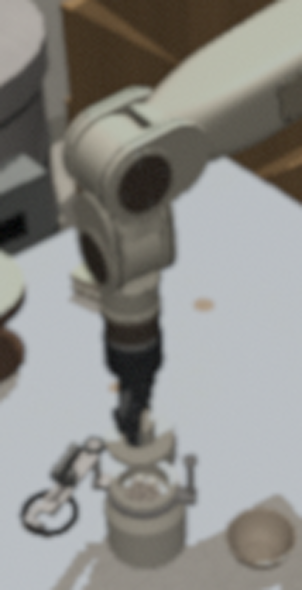

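The lid is level with its top at about 0.222 m, 8 cm above its seat, and about 1.5 mm off the jar's axis. The bar lies aside and the bystanders are untouched, so I'm handing in.

Run:
```python
from h import *
st(); print(bot.job_done())
```

```text
clock 16.8
eef_pos [ 0.5118 -0.0433  0.2284]
tool_rot [4.447e-01 8.957e-01 4.000e-04 5.000e-04]
ft_force [ 0.073  -0.1435 -2.7329]
ft_torque [0.0001 0.0137 0.0043]
grip_width 0.0427
joint_pos [-8.4700e-02  2.6790e-01  3.3600e-02  1.3353e+00  4.0000e-04  8.3710e-01]
the job is handed in; nothing more can be done
None
```

The jar is open, and I handed the job in at 16.8 s with the lid still held level over the mouth, about 8 cm above its seat.

- **Clamp screw:** I turned the wing handle about 240° anticlockwise in one hold. A wrist picture afterwards agreed with that angle, and the wing had risen 2.5 mm. My first grip on the wing was too high, so I opened, lowered and gripped again before turning.
- **Clamp bar:** I swung it clockwise about 103° (1.8 rad), clear of the lid.
- **Lid:** I took it by the knob and lifted it straight up. Depth readings put its top at about 0.222 m, level to within about 1° and about 2 mm off the jar's axis. During the lift the arm drifted up to 2.5 mm sideways, which I corrected on the way.
- **Forces:** The largest tool force I read was about 5 N, and the wrist carried about 2.7 N at the end.

In the last side and scene pictures the bowl and gasket looked undisturbed, as did what showed of the glaze pot and painted plate. I did not measure the bystanders again.

One check disagreed: in the last scene picture the network reported the screw handle at a false spot, out by the palette knife. The side picture put it at (0.61, -0.08), as expected.

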